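Shut one valve on a crowded heating manifold

TASK

Shut the valve with the bar handle on the heating manifold: turn it clockwise until you feel it seat, snug but not forced, and do not touch the three valves beside it. Then press the round button at the manifold's end fully in and let it come back, so the controller stores the shut position; leave the other things on the shelf where they are.

Things in the scene. Friction and masses are not known exactly. Their poses are not given: they have to be found in the camera images.
- manifold: Heating manifold fixed to the shelf: aluminium housing 100 mm (its x) by 330 mm (its y) by 45 mm high; its pipes leave on the +x side. Origin at the centre of its underside, z up. In its frame four valves stand in a row at x = 0, y = -120, -60, 0 and +60 mm (which valve stands in which place changes) and a push button at y = +125 mm.
- bar_valve: Handle of the valve to shut, the only one with a straight bar: black disc 34 mm across, 8 mm thick, on it an upright bar 36 mm long (its x), 12 mm wide (its y), from 78 to 112 mm above the shelf. Origin on its vertical turning axis, 70 mm above the shelf. Turns freely clockwise (0.05 N m) for 0.5 to 1.2 rad, which nothing shows, then meets its washer.
- washer (a joint): Twist of the bar valve's hidden rubber washer, in rad of clockwise turn (from above) since the valve met it; 0 before. It yields from 0.18 N m and takes 1.8 N m per rad more. Snug is 0.04 rad or more (0.25 N m on the bar); past 0.15 rad (0.45 N m) it is ruined. Up to 0.1 rad stays when the bar is let go.
- round_valve: Black plastic knob of one of the three neighbouring valves, a fluted round cap 39 mm across; its top is 104 to 112 mm above the shelf. Origin on its vertical turning axis at the knob's underside (70 mm above the shelf). It turns lightly and must not be touched.
- slim_valve: Black plastic knob of one of the three neighbouring valves, a slim round post 20 mm across on a disc 34 mm across and 8 mm thick; its top is 104 to 112 mm above the shelf. Origin on its vertical turning axis at the knob's underside (70 mm above the shelf). It turns lightly and must not be touched.
- lobed_valve: Black plastic knob of one of the three neighbouring valves, a knob with three rounded lobes, 38 mm across; its top is 104 to 112 mm above the shelf. Origin on its vertical turning axis at the knob's underside (70 mm above the shelf). It turns lightly and must not be touched.
- confirm (a joint): Travel of the push button at the manifold's end, in m: 0 = out, 0.006 = fully in. It is sprung (5 N fully in) and comes back by itself; 0.0045 and more counts as pressed.
- confirm_top (a point): Centre of the top face of the grey round push button, 24 mm across, 67 mm above the shelf; it is pushed straight down.
- kettlebell: Yellow kettlebell, 112 mm across, 164 mm high, 4 kg, standing loose beyond the manifold's -y end. Origin at the centre of its underside.
- dish: White ceramic dish, 110 mm across, 32 mm high, loose. Origin at the centre of its underside.
- shoehorn: Chrome shoehorn lying flat behind the manifold, about 220 mm long, 38 mm wide, 6 mm thick, loose. Its x runs along it to the wide end; origin on its underside near the middle.
- stopwatch: Black plastic stopwatch lying flat, 58 mm across, 16 mm thick, loose. Origin at the centre of its underside.
- storage_box: White storage box fixed to the shelf well to the side of the manifold, 160 by 260 by 100 mm, its lid standing raised to about 270 mm above the shelf. Origin at the centre of its underside.

How it is judged:
By the outcome, as a careful person would: the job done as asked, in the order asked, and still so for the second after the job is handed in, with the robot touching nothing.
It also fails if it takes over 62 s, if anything falls off the work surface, if the arm or the gripper's body presses on something with over 40 N, if the wrist force passes 120 N, or if a joint passes its speed limit or range.

ROBOT

A 6-joint arm with a two-finger parallel gripper is mounted at the origin on the work surface. World frame = base frame: x ahead of the robot, y to its left, z up, the work surface at z = 0. Lengths are in m, angles in rad, forces in N, time in s.
With the tool pointing down it reaches from about 0.425 to 0.95 m from the base axis. Payload 3.5 kg.
Tool frame: the origin (TCP) lies on the mounting face of the last link; the fingertips stand 173 mm ahead of it and the grasp point (between the pads) lies 155 mm ahead of it; z points along the fingers, y is the line along which they close (so a half turn about z gives the same grasp; the last joint's range is limited). The gripper opens to 85 mm and grips with 20 to 120 N. Pads are 22 mm wide; open, the fingers measure 114 mm over their backs; the gripper's body (76 mm by 85 mm) begins 54 mm behind the grasp point. The pads swing forward as they close: fully open they stand 13 mm farther back than shut.
Start: joints at [-1.385, 0.286, 1.577, -0, 1.279, -0.15], TCP at [0.222, -0.637, 0.405] pointing down, gripper open.
Joint ranges: [-2.77, 2.77], [-0.9, 2.22], [0.21, 2.48], [-1.53, 4.67], [0.24, 2.81], [-2.84, 2.84]. Speed limits (rad/s): [2.79, 2.79, 3.14, 3.14, 3.14, 3.14].

INTERFACE

Orientations are given as a unit quaternion [w, x, y, z].
In Python, from cell import arm gives the robot as it stands. The module is installed in compiled form; this text tells all that it offers.
- The arm moves only by the tool step_arm, never from a script. Its argument "rows" is a list of rows, each a list of 5 numbers: the shift along the tool's x, y, z in cm, then the turn about the tool's z in degrees, then the closure, from 0 (fully open) to 1 (shut). A call has 1 to 12 rows; each row shifts and turns the commanded pose from where the row before left it, along the tool's axes as they then stand; what a row does not reach is not made up. A row lasts 1/12 s, in which the tool goes at most 41.7 mm and 7.16 degrees, less where a joint would pass 70% of its speed; a pose out of reach is approached as far as the arm can. A call with a gripper value outside its range is refused whole. The fingers move at their own pace and stop on an object; "newtons" is the grip in N (left out, the last holds). Time passes only in rows, so rows that do not move let the fingers close. It gives the time, the measured TCP pose, the force, the opening and the grip force at its end, in the units of the state.
- arm.state(): the state, without advancing time (a new reading comes with each control period).
- arm.get_image(name): name is "scene" or "top" or "wrist"; returns a dict with "color" (384x512x3 uint8, red, green, blue), "range_z" (384x512 float32, m along the optical axis (not along the pixel's ray), 0 where there is no reading), "camera_matrix" (3x3 intrinsics, pixels), "view" (4x4, takes a point from world to camera coordinates). Camera axes: x right, y up, looking along -z (the intrinsics and any distortion apply to the point x, -y, -z); pixel columns grow to the right and rows downward; lengths in m; the calibration is good to about 2 mm. A picture is of the moment at which its call begins.
- arm.close_job(): hands the job in; it is judged then, once.
The state is a dict: "time_s": time; "joints": joint angles; "qd": joint speeds; "joint_torque": joint torques, N m; "ee_pos": TCP position; "eef_rot": TCP orientation; "contact_force": force on the tool from outside, world axes, zero at the start; "wrist_torque": the same for the moment, N m; "gripper_width": opening from 0.0 (shut) to 1.0 (fully open); "grasp_force": force on a finger pad.
Only numpy, scipy, OpenCV 4.12 (cv2) and the standard library are available. Lean on these libraries where they do the work, as an engineer would, in place of code of your own. Each camera call takes 0.05 s, during which the arm holds its last target. There are 200 camera calls.

## Working session

There is one attempt and no reset: what is moved stays moved. The work goes in short steps, Python scripts to look and compute and a tool call to move; the robot and the scene stay as the last step left them, time stands still between calls to the robot, and variables do not carry over. Pictures are saved under pics/ and viewed, at most 10 in all, crops included, and the job is handed in when it is done.

Besides the shell and the picture viewer there is one more tool, called after ">>>" as name(argument=value, ...) on one line, values as JSON. step_arm: Moves the arm, as the interface text tells. Its arguments: {"type":"object","properties":{"rows":{"type":"array","items":{"type":"array","items":{"type":"number"}}},"newtons":{"type":"number"}},"required":["rows"]}

```bash
mkdir -p pics
cat > h.py <<'E'
import numpy as np, cv2
from cell import arm
def grab(n):
    d=arm.get_image(n); np.savez(''+n+'.npz',**d); return d
def world(d):
    K=np.array(d['camera_matrix']);z=d['range_z'].astype(float);h,w=z.shape
    u,v=np.meshgrid(np.arange(w),np.arange(h))
    c=np.stack([(u-K[0,2])/K[0,0]*z,-(v-K[1,2])/K[1,1]*z,-z,np.ones_like(z)],-1)
    W=c@np.linalg.inv(np.array(d['view'])).T
    return W[...,:3]
def save(d,n,box=None,s=1):
    im=d['color'][...,::-1]
    if box: im=im[box[1]:box[3],box[0]:box[2]]
    cv2.imwrite('pics/'+n,cv2.resize(im,None,fx=s,fy=s,interpolation=cv2.INTER_CUBIC))
E
python3 - <<'E'
from h import *
d=grab('top');save(d,'top1.png',s=1.5)
s=arm.state();print(s); print(d['camera_matrix'],d['view'],[k for k in d])
E
```

```text
{'time_s': 0.05, 'joints': array([-1.38503224e+00,  2.87179541e-01,  1.57814962e+00, -3.33378087e-05,
        1.27859388e+00, -1.50003214e-01]), 'qd': array([-0.00132244, -0.00100944, -0.00241026,  0.00161605,  0.00160715,
       -0.00142589]), 'joint_torque': array([ 7.85083430e-04, -4.07560515e+01, -2.93924689e+01, -1.58451435e-04,
        3.60523401e-03,  5.51223408e-06]), 'ee_pos': array([ 0.22238615, -0.63705516,  0.40335227]), 'eef_rot': array([-1.16472463e-03,  9.85939133e-01,  1.67100771e-01, -3.67872914e-05]), 'contact_force': array([ 0.13942888,  0.16922753, -0.03515555]), 'wrist_torque': array([-0.00786287,  0.01987635,  0.03338446]), 'grasp_force': 0.0, 'gripper_width': 0.9999673549767438}
[[386.48039281   0.         254.02085878]
 [  0.         386.48039281 191.71186938]
 [  0.           0.           1.        ]] [[-0.06076429 -0.99814348  0.00415763  0.16141321]
 [ 0.97200118 -0.05822458  0.227648   -0.57201653]
 [-0.22698329  0.01787409  0.97373462 -0.96930905]
 [ 0.          0.          0.          1.        ]] ['color', 'range_z', 'camera_matrix', 'view']
```

View pics/top1.png

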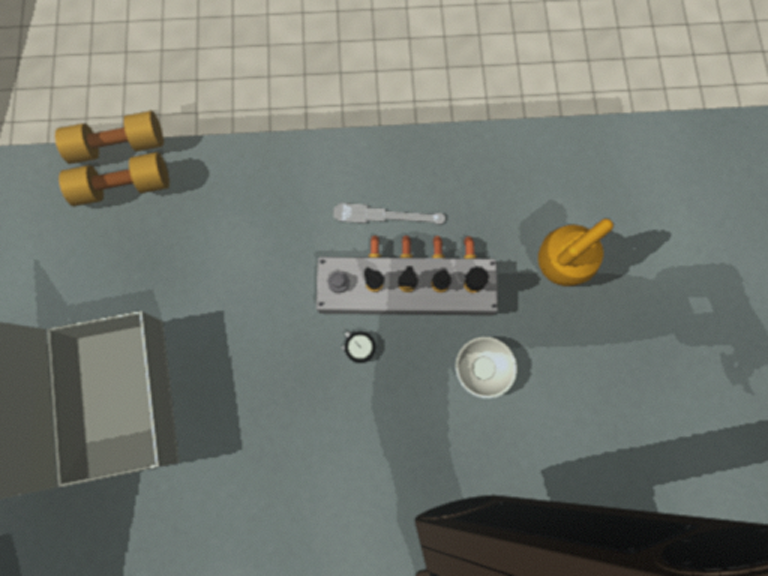

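The top view shows the manifold at (318–497, 252–312) with its button at (340,281) and valves at (374,280), (407,280), (441,280) and (476,279). I'll fit the manifold pose and enlarge the valves.

Run:
```python
from h import *
d=dict(np.load('top.npz'));W=world(d)
save(d,'crop1.png',(205,155,340,215),5.9)
m=(W[...,2]>.038)&(W[...,2]<.052); m[:, :205]=0;m[:,340:]=0;m[:155]=0;m[215:]=0
P=W[m];r=cv2.minAreaRect(P[:,:2].astype(np.float32));print(r,np.median(P[:,2]))
for n,(u,v) in dict(b=(226,187),v1=(249,186),v2=(271,186),v3=(294,186),v4=(317,186)).items():
    w=W[v-9:v+10,u-10:u+11].reshape(-1,3);t=w[w[:,2]>(.058 if n=='b' else .09)];print(n,len(t),t.mean(0).round(4),t[:,2].max().round(4))
d=grab('scene');save(d,'scene1.png',s=1.5)
```

```text
((0.5915475487709045, 0.07781209796667099), (0.3301970660686493, 0.10162066668272018), 85.90361022949219) 0.04399333576718045
b 75 [0.5992 0.2017 0.0646] 0.0712
v1 91 [0.5886 0.1378 0.1292] 1.0734
v2 121 [0.58   0.0814 0.142 ] 1.0734
v3 60 [0.5775 0.0234 0.1401] 1.0734
v4 175 [ 0.5798 -0.0391  0.1091] 1.0734
```

View pics/crop1.png

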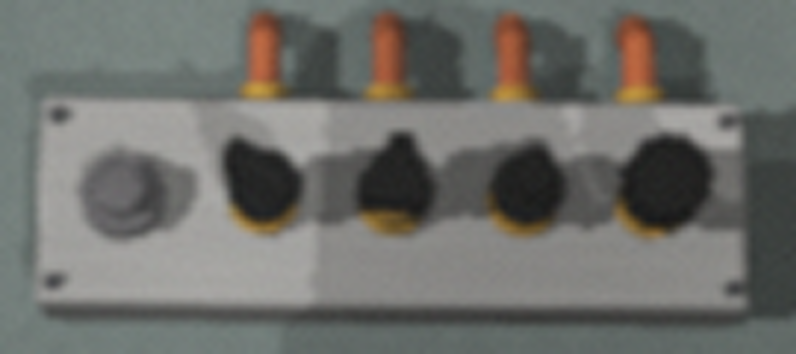

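View pics/scene1.png

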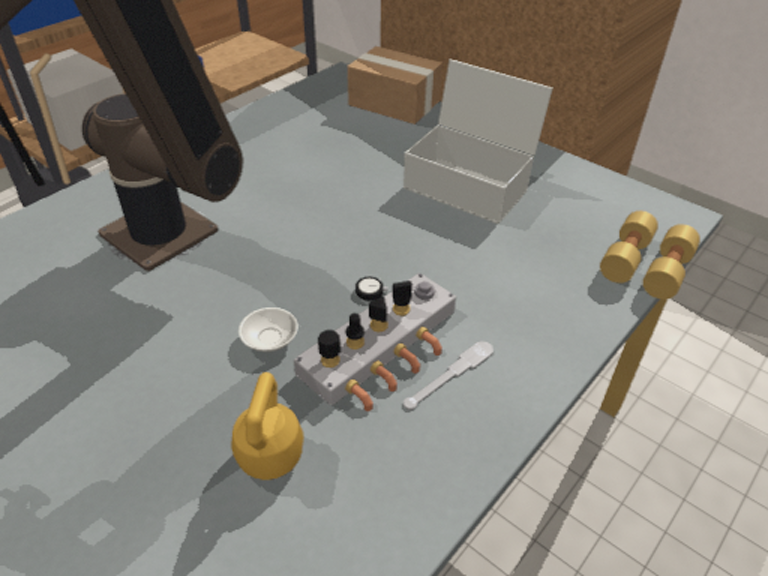

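Run:
```python
from h import *
from scipy.spatial.transform import Rotation as R
d=grab('wrist');s=arm.state()
Vi=np.linalg.inv(d['view']);q=s['eef_rot'];Rt=R.from_quat(np.r_[q[1:],q[0]]).as_matrix()
print('cam in tool',Rt.T@(Vi[:3,3]-s['ee_pos']),'look',Rt.T@-Vi[:3,2]);print(d['camera_matrix'])
print(Rt.T@(np.array([.56,.10,.40])-s['ee_pos']))
```

```text
cam in tool [0.08181513 0.00035224 0.03026888] look [-3.20485819e-01  9.33794908e-05  9.47253309e-01]
[[299.83710993   0.         258.53237554]
 [  0.         299.83710993 188.06812725]
 [  0.           0.           1.        ]]
[ 0.56162251 -0.58468548  0.00488936]
```

>>> step_arm(rows=[[2.7,-2.64,0,0,0],[2.7,-2.64,0,0,0],[2.7,-2.64,0,0,0],[2.7,-2.64,0,0,0],[2.7,-2.64,0,0,0],[2.7,-2.64,0,0,0],[2.7,-2.64,0,0,0],[2.7,-2.64,0,0,0],[2.7,-2.64,0,0,0],[2.7,-2.64,0,0,0],[2.7,-2.64,0,0,0],[2.7,-2.64,0,0,0]])

```text
time_s: 1.15
ee_pos: [0.4242, -0.2295, 0.4046]
eef_rot: [-0.0, 0.986, 0.167, 0.0]
contact_force: [0.7, -0.3, 0.5]
gripper_width: 0.996
grasp_force: 0.0
```

>>> step_arm(rows=[[2.7,-2.64,0.2,0,0.5],[2.7,-2.64,0.2,0,0.5],[2.7,-2.64,0.2,0,0.5],[2.7,-2.64,0.2,0,0.5],[2.7,-2.64,0.2,0,0.5],[2.7,-2.64,0.2,0,0.5],[2.7,-2.64,0.2,0,0.5],[2.7,-2.64,0.2,0,0.5],[2.7,-2.64,0.2,0,0.5],[2.7,-2.64,0.2,0,0.5],[0,0,0,0,0.5],[0,0,0,0,0.5]])

```text
time_s: 2.15
ee_pos: [0.5921, 0.1086, 0.3838]
eef_rot: [0.0, 0.986, 0.169, -0.001]
contact_force: [-0.3, -0.8, -0.6]
gripper_width: 0.498
grasp_force: 0.0
```

Run:
```python
from h import *
d=grab('wrist');save(d,'w1.png',s=1.5);s=arm.state();print(s['time_s'],s['ee_pos'],s['eef_rot'],s['joints'],s['gripper_width'])
```

```text
2.2 [0.59178953 0.10735608 0.38400298] [ 1.23105305e-04  9.85801250e-01  1.67914480e-01 -7.79904250e-04] [ 1.09613559e-02  1.44080650e-01  1.78265213e+00 -5.20553642e-04
  1.21636168e+00  1.24451115e+00] 0.499668640187166
```

View pics/w1.png

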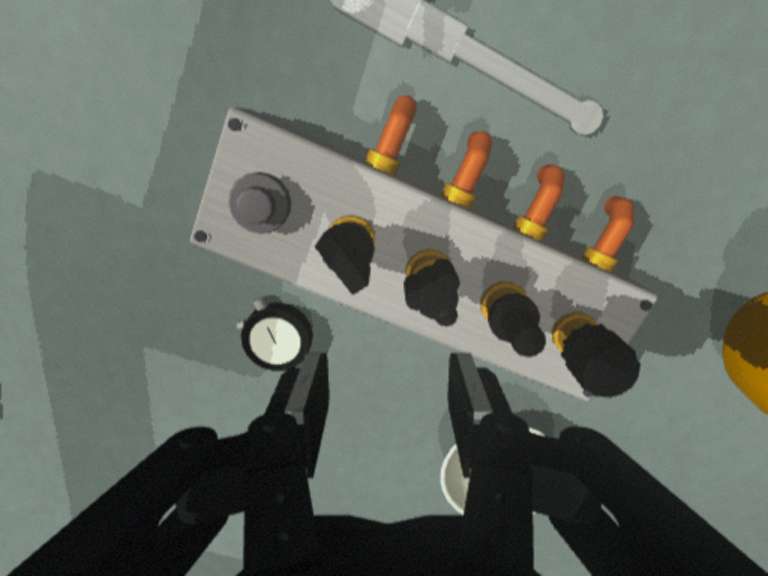

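The wrist view shows round at (598,360), slim post at (514,318), lobed at (434,288), and the straight bar at (345,253), next to the button at (260,203). I'll measure the bar angle from depth.

```bash
cat > fit.py <<'E'
from h import *
def fit(d):
    W=world(d)
    for y,n in ((60,'v1'),(0,'v2')):
        c=np.array([.5915,.0778])+y/1000*np.array([.0715,.9974])
        m=(np.hypot(W[...,0]-c[0],W[...,1]-c[1])<.03)&(W[...,2]<.13)
        for lo,hi in ((.103,.118),(.082,.1),(.072,.081)):
            P=W[m&(W[...,2]>lo)&(W[...,2]<hi)]
            if len(P)>10: print(n,c.round(4),lo,len(P),np.median(P[:,2]).round(4),cv2.minAreaRect((P[:,:2]*1000).astype(np.float32)))
E
python3 - <<'E'
from fit import *
d=dict(np.load('wrist.npz'));fit(d);save(d,'w1c.png',(190,120,330,240),5)
E
```

```text
v1 [0.5958 0.1376] 0.103 681 0.1126 ((592.471435546875, 135.9353485107422), (35.787593841552734, 12.516054153442383), 54.78993606567383)
v1 [0.5958 0.1376] 0.082 191 0.0917 ((597.5284423828125, 133.9826202392578), (36.91838073730469, 9.453136444091797), 70.06027221679688)
v1 [0.5958 0.1376] 0.072 335 0.0787 ((595.0286254882812, 137.0015106201172), (27.958232879638672, 32.6937141418457), 28.379194259643555)
v2 [0.5915 0.0778] 0.103 829 0.1048 ((587.5299682617188, 79.18932342529297), (33.24818420410156, 31.044137954711914), 17.755859375)
v2 [0.5915 0.0778] 0.082 222 0.0913 ((595.7799682617188, 83.89077758789062), (6.592893600463867, 33.830299377441406), 43.1229362487793)
v2 [0.5915 0.0778] 0.072 85 0.0768 ((595.8421020507812, 83.92839050292969), (5.517742156982422, 33.32145309448242), 44.130126953125)
```

View pics/w1c.png

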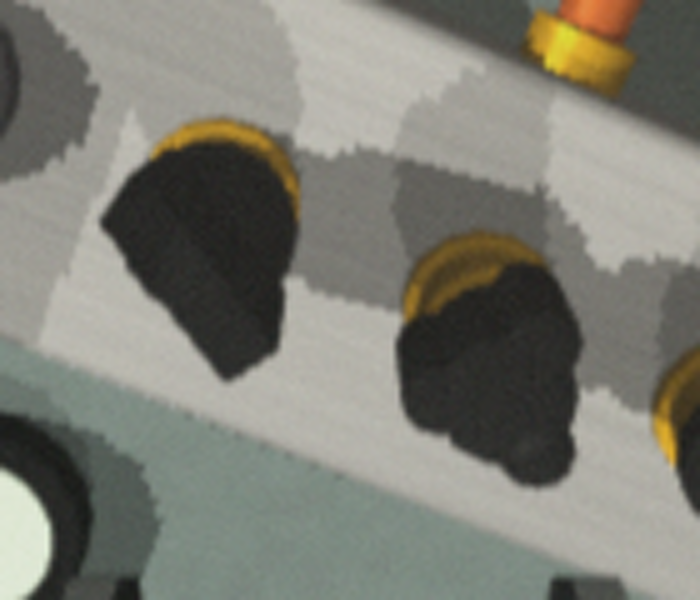

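The bar is confirmed: 36 × 12.5 mm at 54.8°, top at 0.1126 m. Its centre is about (0.594, 0.137), and the reach is fine. I'll move to hover above it and turn to align the fingers.

>>> step_arm(rows=[[0.6,-1.35,0,0,0.6],[0.6,-1.35,0,0,0.6],[0,0,1.2,-5.9,0.6],[0,0,1.2,-5.9,0.6],[0,0,1.2,-5.9,0.6],[0,0,1.2,-5.9,0.6],[0,0,1.2,-5.9,0.6],[0,0,1.2,-6,0.6],[0,0,0,0,0.6],[0,0,0,0,0.6]], newtons=20)

```text
time_s: 3.03
ee_pos: [0.594, 0.1362, 0.3122]
eef_rot: [-0.0, 0.889, 0.458, -0.001]
contact_force: [-0.1, -0.5, 0.2]
gripper_width: 0.402
grasp_force: 0.0
```

Run:
```python
from fit import *
d=grab('wrist');save(d,'w2.png',s=1.5);s=arm.state();print(s['time_s'],s['ee_pos'],s['eef_rot'],s['joints'],s['gripper_width'],s['wrist_torque'],s['contact_force'])
fit(d)
```

```text
3.0833 [0.59436538 0.13624889 0.31327807] [1.77364187e-05 8.88761332e-01 4.58370199e-01 2.33892090e-04] [5.90876063e-02 2.33989151e-01 1.81562186e+00 1.77002230e-04
 1.09153959e+00 6.77481239e-01] 0.40153663174660487 [-0.0044957   0.03050433  0.00225598] [0.07475027 0.19154359 0.27840473]
v1 [0.5958 0.1376] 0.103 1064 0.1128 ((592.3135375976562, 136.15809631347656), (36.315799713134766, 11.432387351989746), 54.607704162597656)
v1 [0.5958 0.1376] 0.082 157 0.0914 ((602.4361572265625, 150.21226501464844), (2.1018078327178955, 11.938323974609375), 56.85426712036133)
v1 [0.5958 0.1376] 0.072 831 0.0788 ((593.1640625, 137.09991455078125), (31.82900619506836, 33.14353942871094), 54.822994232177734)
v2 [0.5915 0.0778] 0.103 332 0.1048 ((578.3211059570312, 80.21426391601562), (31.9832763671875, 9.059349060058594), 64.76776885986328)
v2 [0.5915 0.0778] 0.082 182 0.0908 ((584.6611328125, 92.94613647460938), (3.74393892288208, 11.40662670135498), 84.59101104736328)
v2 [0.5915 0.0778] 0.072 84 0.0771 ((585.011962890625, 92.46810913085938), (4.2167534828186035, 12.252660751342773), 80.06514739990234)
```

View pics/w2.png

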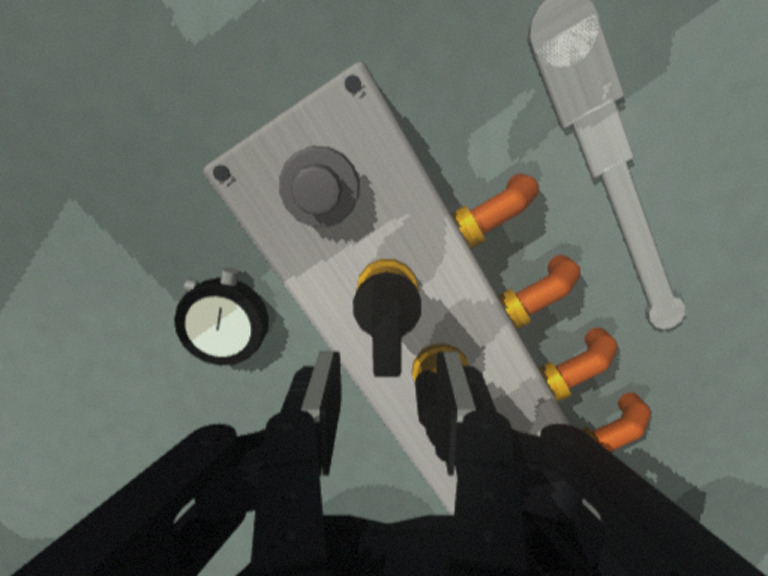

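The bar (black, 387,320) is centred between the fingers (340 and 447) with a bias of about 1.5 mm, and the lobed neighbour at (440,390) stays outside. I'll descend.

>>> step_arm(rows=[[0,-0.15,1.2,0,0.6],[0,0,1.3,0,0.6],[0,0,1.3,0,0.6],[0,0,1.3,0,0.6],[0,0,0,0,0.6],[0,0,0,0,0.6]])

```text
time_s: 3.58
ee_pos: [0.5925, 0.1371, 0.2597]
eef_rot: [-0.001, 0.888, 0.46, -0.002]
contact_force: [0.0, 0.0, 1.0]
gripper_width: 0.4
grasp_force: 0.0
```

>>> step_arm(rows=[[0,0,0,0,0.75],[0,0,0,0,0.85],[0,0,0,0,0.95],[0,0,0,0,0.95],[0,0,0,0,0.95],[0,0,0,0,0.95]], newtons=20)

```text
time_s: 4.08
ee_pos: [0.5934, 0.1372, 0.2625]
eef_rot: [0.0, 0.888, 0.46, 0.001]
contact_force: [0.3, 0.7, 2.0]
gripper_width: 0.132
grasp_force: 22.2
```

```bash
cat > st.py <<'E'
from cell import arm
import numpy as np
s=arm.state();q=s['eef_rot']
print(s['time_s'],s['ee_pos'].round(4),'yaw',np.degrees(2*np.arctan2(q[2],q[1])).round(2),'j6',s['joints'][5].round(3),'F',s['contact_force'].round(2),'M',s['wrist_torque'].round(3),'w',round(s['gripper_width'],3),s['grasp_force'])
E
python3 st.py
```

```text
4.0833 [0.5934 0.1372 0.2625] yaw 54.74 j6 0.676 F [0.34 0.7  2.04] M [0.135 0.033 0.094] w 0.132 22.242069840431213
```

The grip is good (11 mm wide, side force under 1 N). I'll turn clockwise within the surely free range first.

>>> step_arm(rows=[[0,0,0,3,0.95],[0,0,0,4,0.95],[0,0,0,4,0.95],[0,0,0,4,0.95],[0,0,0,4,0.95],[0,0,0,3,0.95],[0,0,0,0,0.95],[0,0,0,0,0.95],[0,0,0,0,0.95]])

```text
time_s: 4.83
ee_pos: [0.5935, 0.1371, 0.2625]
eef_rot: [0.0, 0.959, 0.282, 0.001]
contact_force: [-0.2, 0.2, 3.0]
gripper_width: 0.137
grasp_force: 22.4
```

```bash
python3 st.py
```

```text
4.8333 [0.5935 0.1371 0.2625] yaw 32.8 j6 1.059 F [-0.17  0.18  3.01] M [-0.069 -0.067 -0.087] w 0.137 22.438962757587433
```

```bash
cat > mz.py <<'E'
from cell import arm
import numpy as np
L=[]
for i in range(6):
    arm.get_image('wrist');s=arm.state();L.append(np.r_[s['wrist_torque'],s['contact_force'],s['joint_torque'][5]])
L=np.array(L);q=s['eef_rot'];print(s['time_s'],'Mz',L[:,2].round(3),'mean',L.mean(0).round(3),'yaw',np.degrees(2*np.arctan2(q[2],q[1])).round(2),'w',round(s['gripper_width'],3),s['grasp_force'])
E
python3 mz.py
```

```text
5.1333 Mz [-0.041 -0.059 -0.038  0.011 -0.051  0.01 ] mean [-0.079 -0.092 -0.028  0.816 -0.268  4.714 -0.013] yaw 32.76 w 0.137 22.705328464508057
```

>>> step_arm(rows=[[0,0,0,2,0.95],[0,0,0,2,0.95],[0,0,0,0,0.95],[0,0,0,0,0.95]])

```text
time_s: 5.47
ee_pos: [0.5935, 0.137, 0.2625]
eef_rot: [0.0, 0.969, 0.248, 0.001]
contact_force: [0.6, -1.0, 5.4]
gripper_width: 0.135
grasp_force: 22.7
```

```bash
python3 mz.py
```

```text
5.7667 Mz [-0.024 -0.037 -0.087 -0.023 -0.117 -0.035] mean [-0.161 -0.111 -0.054  0.649 -0.686  5.688 -0.048] yaw 28.74 w 0.136 22.701314985752106
```

>>> step_arm(rows=[[0,0,0,2,0.95],[0,0,0,2,0.95],[0,0,0,0,0.95]])

```text
time_s: 6.02
ee_pos: [0.5935, 0.137, 0.2625]
eef_rot: [0.0, 0.977, 0.214, 0.001]
contact_force: [0.7, -0.3, 5.4]
gripper_width: 0.138
grasp_force: 22.7
```

```bash
sed -i 's/range(6)/range(4)/; s/L\[:,2\].round(3)/L[:,[2,6]].round(3).tolist()/' mz.py; python3 mz.py
```

```text
6.2167 Mz [[-0.003, -0.015], [-0.06, -0.043], [0.01, -0.048], [-0.049, -0.049]] mean [-0.198 -0.14  -0.025  0.82  -0.529  5.154 -0.038] yaw 24.75 w 0.137 22.696310877799988
```

>>> step_arm(rows=[[0,0,0,2,0.95],[0,0,0,2,0.95],[0,0,0,0,0.95]])

```text
time_s: 6.47
ee_pos: [0.5935, 0.137, 0.2625]
eef_rot: [0.0, 0.984, 0.18, 0.001]
contact_force: [0.1, -0.1, 5.5]
gripper_width: 0.137
grasp_force: 22.7
```

```bash
python3 mz.py
```

```text
6.6667 Mz [[-0.04, -0.015], [-0.017, -0.042], [-0.024, -0.048], [-0.042, -0.049]] mean [-0.22  -0.154 -0.031  1.232 -0.964  5.446 -0.038] yaw 20.74 w 0.134 22.69087940454483
```

>>> step_arm(rows=[[0,0,0,2,0.95],[0,0,0,2,0.95],[0,0,0,0,0.95]])

```text
time_s: 6.92
ee_pos: [0.5935, 0.137, 0.2625]
eef_rot: [0.0, 0.989, 0.145, 0.001]
contact_force: [-0.3, -0.8, 4.6]
gripper_width: 0.133
grasp_force: 22.7
```

```bash
python3 mz.py
```

```text
7.1167 Mz [[-0.015, -0.015], [-0.091, -0.042], [0.013, -0.048], [-0.062, -0.048]] mean [-0.197 -0.136 -0.039  0.944 -1.211  5.073 -0.038] yaw 16.75 w 0.131 22.68929958343506
```

>>> step_arm(rows=[[0,0,0,2,0.95],[0,0,0,2,0.95],[0,0,0,0,0.95]])

```text
time_s: 7.37
ee_pos: [0.5936, 0.1369, 0.2625]
eef_rot: [0.0, 0.994, 0.111, 0.001]
contact_force: [0.9, -1.5, 4.7]
gripper_width: 0.139
grasp_force: 22.7
```

```bash
python3 mz.py
```

```text
7.5667 Mz [[-0.028, -0.015], [-0.003, -0.042], [-0.005, -0.048], [-0.083, -0.048]] mean [-0.265 -0.133 -0.03   0.867 -1.239  5.445 -0.038] yaw 12.75 w 0.134 22.689231634140015
```

>>> step_arm(rows=[[0,0,0,2,0.95],[0,0,0,2,0.95],[0,0,0,0,0.95]])

```text
time_s: 7.82
ee_pos: [0.5936, 0.1369, 0.2625]
eef_rot: [0.0, 0.997, 0.076, 0.001]
contact_force: [0.8, -1.7, 4.9]
gripper_width: 0.133
grasp_force: 22.7
```

```bash
python3 mz.py
```

```text
8.0167 Mz [[-0.059, -0.014], [-0.019, -0.042], [-0.002, -0.048], [-0.052, -0.048]] mean [-0.273 -0.167 -0.033  1.007 -1.141  5.206 -0.038] yaw 8.75 w 0.133 22.690010368824005
```

>>> step_arm(rows=[[0,0,0,2,0.95],[0,0,0,2,0.95],[0,0,0,0,0.95]])

```text
time_s: 8.27
ee_pos: [0.5936, 0.1369, 0.2625]
eef_rot: [0.0, 0.999, 0.041, 0.001]
contact_force: [1.1, -2.1, 4.6]
gripper_width: 0.135
grasp_force: 22.7
```

```bash
python3 mz.py
```

```text
8.4667 Mz [[-0.036, -0.014], [-0.076, -0.042], [-0.092, -0.047], [-0.027, -0.048]] mean [-0.284 -0.172 -0.058  0.534 -1.671  5.079 -0.038] yaw 4.75 w 0.137 22.691144943237305
```

Turned 50° and still free.

>>> step_arm(rows=[[0,0,0,2,0.95],[0,0,0,2,0.95],[0,0,0,0,0.95]])

```text
time_s: 8.72
ee_pos: [0.5936, 0.1368, 0.2625]
eef_rot: [0.0, 1.0, 0.006, 0.001]
contact_force: [0.9, -1.8, 4.3]
gripper_width: 0.137
grasp_force: 22.7
```

```bash
python3 mz.py
```

```text
8.9167 Mz [[-0.047, -0.014], [-0.028, -0.042], [-0.021, -0.047], [-0.023, -0.048]] mean [-0.321 -0.136 -0.03   1.069 -1.783  5.189 -0.038] yaw 0.75 w 0.137 22.692067623138428
```

>>> step_arm(rows=[[0,0,0,2,0.95],[0,0,0,2,0.95],[0,0,0,0,0.95]])

```text
time_s: 9.17
ee_pos: [0.5936, 0.1368, 0.2625]
eef_rot: [0.001, 1.0, -0.029, 0.001]
contact_force: [1.1, -2.0, 5.0]
gripper_width: 0.137
grasp_force: 22.7
```

```bash
python3 mz.py
```

```text
9.3667 Mz [[-0.022, -0.014], [-0.056, -0.042], [-0.044, -0.047], [-0.109, -0.048]] mean [-0.348 -0.162 -0.058  1.048 -2.162  5.407 -0.038] yaw -3.24 w 0.139 22.69572079181671
```

>>> step_arm(rows=[[0,0,0,2,0.95],[0,0,0,2,0.95],[0,0,0,0,0.95]])

```text
time_s: 9.62
ee_pos: [0.5936, 0.1368, 0.2625]
eef_rot: [0.001, 0.998, -0.064, 0.001]
contact_force: [1.1, -2.3, 4.9]
gripper_width: 0.131
grasp_force: 22.7
```

```bash
python3 mz.py
```

```text
9.8167 Mz [[-0.048, -0.014], [-0.036, -0.042], [-0.063, -0.047], [-0.036, -0.048]] mean [-0.376 -0.154 -0.046  0.959 -2.143  4.561 -0.038] yaw -7.24 w 0.135 22.701836228370667
```

>>> step_arm(rows=[[0,0,0,2,0.95],[0,0,0,2,0.95],[0,0,0,0,0.95]])

```text
time_s: 10.07
ee_pos: [0.5936, 0.1368, 0.2625]
eef_rot: [0.001, 0.995, -0.098, 0.001]
contact_force: [1.8, -2.0, 5.8]
gripper_width: 0.132
grasp_force: 22.8
```

```bash
python3 mz.py
```

```text
10.2667 Mz [[0.094, 0.131], [0.094, 0.102], [0.078, 0.099], [0.158, 0.1]] mean [-0.382 -0.14   0.106  0.914 -1.816  4.929  0.108] yaw -11.19 w 0.135 22.743872702121735
```

Torque has risen, so this is the seat. Finer steps now.

>>> step_arm(rows=[[0,0,0,1,0.95],[0,0,0,0,0.95]])

```text
time_s: 10.43
ee_pos: [0.5935, 0.1368, 0.2625]
eef_rot: [0.001, 0.994, -0.106, 0.001]
contact_force: [1.3, -2.4, 5.4]
gripper_width: 0.137
grasp_force: 22.9
```

```bash
python3 mz.py
```

```text
10.6333 Mz [[0.198, 0.202], [0.131, 0.188], [0.142, 0.187], [0.19, 0.188]] mean [-0.38  -0.112  0.165  0.618 -2.023  5.66   0.191] yaw -12.16 w 0.135 22.865020036697388
```

>>> step_arm(rows=[[0,0,0,1,0.95],[0,0,0,0,0.95]])

```text
time_s: 10.8
ee_pos: [0.5936, 0.1368, 0.2625]
eef_rot: [0.001, 0.993, -0.115, 0.001]
contact_force: [0.8, -1.9, 5.6]
gripper_width: 0.137
grasp_force: 23.0
```

```bash
python3 mz.py
```

```text
11.0 Mz [[0.202, 0.239], [0.195, 0.225], [0.21, 0.224], [0.192, 0.224]] mean [-0.365 -0.134  0.2    0.442 -1.77   5.114  0.228] yaw -13.15 w 0.135 22.97271877527237
```

>>> step_arm(rows=[[0,0,0,1,0.95],[0,0,0,1,0.95],[0,0,0,0,0.95]])

```text
time_s: 11.25
ee_pos: [0.5935, 0.1368, 0.2625]
eef_rot: [0.001, 0.991, -0.132, 0.001]
contact_force: [0.5, -2.6, 5.0]
gripper_width: 0.14
grasp_force: 23.4
```

```bash
python3 mz.py
```

```text
11.45 Mz [[0.287, 0.303], [0.268, 0.288], [0.301, 0.286], [0.318, 0.287]] mean [-0.393 -0.077  0.294  0.531 -2.189  5.363  0.291] yaw -15.13 w 0.136 23.313034772872925
```

>>> step_arm(rows=[[0,0,0,1,0.95],[0,0,0,0,0.95]])

```text
time_s: 11.62
ee_pos: [0.5935, 0.1368, 0.2625]
eef_rot: [0.001, 0.99, -0.14, 0.001]
contact_force: [1.6, -2.9, 4.9]
gripper_width: 0.136
grasp_force: 23.8
```

```bash
python3 mz.py
```

```text
11.8167 Mz [[0.325, 0.34], [0.331, 0.326], [0.292, 0.324], [0.309, 0.324]] mean [-0.37  -0.079  0.314  0.481 -1.937  5.662  0.329] yaw -16.12 w 0.131 23.670045733451843
```

Static torque is 0.324 N m, a twist of about 0.08 rad, so it is snug. I'll release and lift.

>>> step_arm(rows=[[0,0,0,0,0.85],[0,0,0,0,0.75],[0,0,0,0,0.7],[0,0,0,0,0.7],[0,0,0,0,0.7],[0,0,-1,0,0.7],[0,0,-2,0,0.7],[0,0,-2.5,0,0.7],[0,0,-2.5,0,0.7],[0,0,0,0,0.7],[0,0,0,0,0.7]])

```text
time_s: 12.73
ee_pos: [0.5936, 0.1372, 0.3447]
eef_rot: [-0.001, 0.99, -0.141, 0.003]
contact_force: [-0.3, -0.5, -0.3]
gripper_width: 0.299
grasp_force: 0.0
```

>>> step_arm(rows=[[0,0,0,-7,1],[0,0,0,-7,1],[0,0,0,-7,1],[0,0,0,-7,1],[0,0,0,-7,1],[0,0,0,-7,1],[0,0,0,-7,1],[0,0,0,-7,1],[0,0,0,-7,1],[0,0,0,-7,1],[0,0,0,-7,1],[0,0,0,-7,1]])

```text
time_s: 13.73
ee_pos: [0.5926, 0.1371, 0.3399]
eef_rot: [-0.001, 0.829, 0.56, -0.001]
contact_force: [0.4, -0.2, -0.0]
gripper_width: -0.0
grasp_force: 0.0
```

>>> step_arm(rows=[[0,0,0,-6,1],[0,0,0,-6,1],[0,0,0,-6,1],[0,0,0,0,1],[0,0,0,0,1]])

```text
time_s: 14.15
ee_pos: [0.5927, 0.1371, 0.3404]
eef_rot: [-0.001, 0.734, 0.679, -0.001]
contact_force: [0.3, -0.1, -0.4]
gripper_width: -0.003
grasp_force: 0.0
```

```bash
python3 - <<'E'
from fit import *
d=grab('wrist');save(d,'w3.png',s=1.5);W=world(d)
m=(np.hypot(W[...,0]-.598,W[...,1]-.2016)<.03)&(W[...,2]>.062)&(W[...,2]<.072)
P=W[m];print(len(P),np.median(P[:,2]),cv2.minEnclosingCircle((P[:,:2]*1000).astype(np.float32)))
fit(d)
E
python3 st.py
```

```text
706 0.06757762493161357 ((596.888916015625, 200.35946655273438), 11.913605690002441)
v1 [0.5958 0.1376] 0.103 965 0.1126 ((592.4359130859375, 135.93223571777344), (12.356389045715332, 35.864906311035156), 75.7608871459961)
v1 [0.5958 0.1376] 0.082 338 0.0913 ((593.7479858398438, 141.3344268798828), (1.3940984010696411, 35.41865539550781), 76.19271087646484)
v1 [0.5958 0.1376] 0.072 465 0.0788 ((594.7874145507812, 146.2770538330078), (11.626222610473633, 30.786521911621094), 75.45147705078125)
14.2 [0.5928 0.1371 0.3407] yaw 85.59 j6 0.138 F [ 0.42 -0.81 -0.44] M [-0.03  -0.059 -0.01 ] w 0.0 0.0
```

View pics/w3.png

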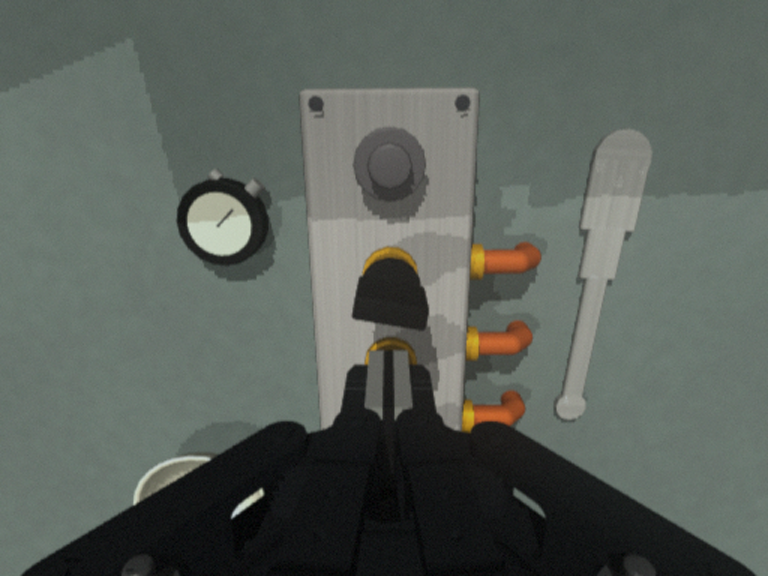

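The bar has turned 69° to -14.2° (seen at 390,290), the neighbours are untouched, and the button is at (390,165), measured at 0.0676 m high and 24 mm across as expected. Going over the button now.

>>> step_arm(rows=[[3.2,0,0,0,1],[3.2,0,0,0,1],[0,0,3,0,1],[0,0,3,0,1],[0,0,2.5,0,1],[0,0,1.2,0,1],[0,0,0,0,1],[0,0,0,0,1],[0,0,0,0,1]])

```text
time_s: 14.95
ee_pos: [0.5987, 0.2009, 0.2466]
eef_rot: [0.001, 0.733, 0.68, 0.001]
contact_force: [-0.5, -0.2, 0.5]
gripper_width: -0.0
grasp_force: 0.0
```

```bash
python3 st.py
```

```text
14.95 [0.5987 0.2009 0.2466] yaw 85.7 j6 0.238 F [-0.51 -0.21  0.48] M [-0.04  -0.016  0.041] w -0.0 0.0
```

>>> step_arm(rows=[[0,0,0.4,0,1],[0,0,0.3,0,1],[0,0,0.3,0,1],[0,0,0,0,1],[0,0,0,0,1]])

```text
time_s: 15.37
ee_pos: [0.5986, 0.201, 0.2361]
eef_rot: [0.001, 0.733, 0.68, 0.001]
contact_force: [1.9, 0.4, 3.5]
gripper_width: 0.002
grasp_force: 1.9
```

>>> step_arm(rows=[[0,0,0.15,0,1],[0,0,0,0,1],[0,0,0,0,1]])

```text
time_s: 15.62
ee_pos: [0.5986, 0.201, 0.2345]
eef_rot: [0.001, 0.733, 0.68, 0.001]
contact_force: [1.9, 0.1, 5.6]
gripper_width: -0.003
grasp_force: 2.5
```

>>> step_arm(rows=[[0,0,0.1,0,1],[0,0,0,0,1],[0,0,0,0,1]])

```text
time_s: 15.87
ee_pos: [0.5987, 0.201, 0.2344]
eef_rot: [0.001, 0.733, 0.68, 0.001]
contact_force: [0.2, -1.4, 8.7]
gripper_width: -0.001
grasp_force: 4.5
```

The button has bottomed: z stopped at 0.2344 m while the force rose to 8.7 N. Retracting.

>>> step_arm(rows=[[0,0,-0.5,0,1],[0,0,-1,0,1],[0,0,-3,0,1],[0,0,-4,0,1],[0,0,-4,0,1],[0,0,0,0,1],[0,0,0,0,1],[0,0,0,0,1]])

```text
time_s: 16.53
ee_pos: [0.5971, 0.2009, 0.3562]
eef_rot: [-0.001, 0.733, 0.68, -0.001]
contact_force: [-0.3, 0.2, -0.5]
gripper_width: 0.003
grasp_force: 0.0
```

```bash
python3 - <<'E'
from fit import *
d=grab('top');save(d,'top2.png',s=1.5)
e=np.load('wrist.npz');d=grab('wrist');W=world(d)
m=(np.hypot(W[...,0]-.598,W[...,1]-.2016)<.011);print('button z',np.median(W[m][:,2]),m.sum())
E
python3 st.py
```

```text
button z 0.22777947413360633 4379
16.6333 [0.597  0.2009 0.3544] yaw 85.74 j6 0.238 F [0.27 0.47 0.26] M [-0.017 -0.039 -0.045] w 0.003 0.0
```

View pics/top2.png

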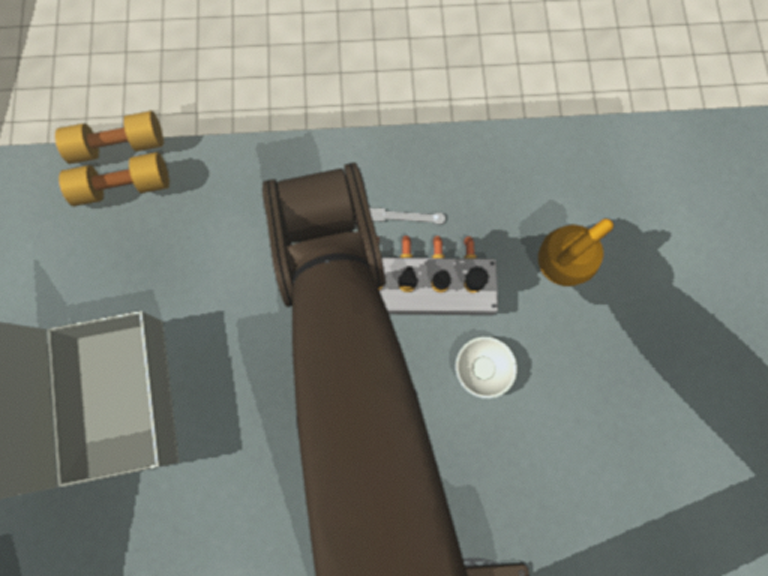

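The top view shows the lobed, slim and round valves (407–476, 279), the dish, kettlebell and the visible part of the shoehorn unmoved, and the arm clear. Handing in.

```bash
python3 -c "
from cell import arm
print(arm.close_job())"
```

```text
the job is handed in; nothing more can be done
None
```

I turned the bar valve clockwise about 69° until it seated snugly (0.32 N m, estimated washer twist 0.05–0.10 rad), then pressed the button to its stop and released it, and handed the job in at about 17 s; the arm hid the button at the end, so I did not see it come back out.

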